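# Snap the lunch box lid shut

## Robot

A 7-joint arm with a two-finger parallel gripper is mounted at the origin on a cart in front of the work surface, level with it; the furniture and walls round the work are solid. World frame = base frame: x ahead of the robot, y to its left, z up, the work surface at z = 0. Lengths are in m, angles in rad, forces in N, time in s.
With the tool pointing down it reaches from about 0.425 to 0.925 m from the base axis. Payload 6.8 kg.
Tool frame: the origin (TCP) lies between the finger pads; the fingertips stand 22 mm ahead of it and the grasp point (between the pads) lies 3 mm ahead of it (bot.tip_reach is the distance from the TCP to the fingertips, in m); z points along the fingers, x is the direction in which the jaws open and shut, and the axes are right-handed (so a half turn about z gives the same grasp; the last joint's range is limited). The gripper opens to 85 mm and grips with 20 to 120 N. Pads are 22 mm wide; open, the fingers measure 114 mm over their backs; the gripper's body (76 mm by 85 mm) begins 54 mm behind the grasp point. The pads swing forward as they close: fully open they stand 13 mm farther back than shut.
Start: joints at [-1.326, 0.477, 0.022, 1.555, -0.011, 1.109, -0.083], TCP at [0.233, 0.633, 0.253] pointing down, gripper open.
Joint ranges: [-2.96, 2.96], [-0.34, 2.1], [-1.41, 1.46], [0.24, 2.44], [-1.37, 4.51], [0.17, 1.92], [-2.96, 2.96]. Speed limits (rad/s): [2.39, 2.39, 3.14, 3.14, 3.14, 3.14, 3.14].

## Interface

Orientations are given as a unit quaternion [w, x, y, z].
In Python, from station import bot gives the robot as it stands.
- The arm moves only by the tool step_arm, never from a script. Its argument "targets" is a list of rows, each a list of 5 numbers: the shift along the tool's x, y, z in mm, then the turn about the tool's z in degrees, then the closure, from 0 (fully open) to 1 (shut). In form: [[dx, dy, dz, spin, jaw], ...]. A call has 1 to 20 rows; each row is the pose to reach, as a shift and turn from the pose commanded when the call began, along the tool's axes at that moment; what a row does not reach only later rows make up. A row lasts 1/12 s, in which the tool goes at most 41.7 mm and 7.16 degrees, less where a joint would pass 70% of its speed; a pose out of reach is approached as far as the arm can. A call with a gripper value outside its range is refused whole. The fingers move at their own pace and stop on an object; "newtons" is the grip in N (left out, the last holds). Time passes only in rows, so rows that repeat a pose let the fingers close. It gives the time, the measured TCP pose, the force and the opening at its end, in the units of the state.
- bot.get_obs(): the state, without advancing time (a new reading comes with each control period).
- bot.read_camera(name): name is "scene" or "top" or "wrist"; returns a dict with "frame" (400x640x3 uint8, red, green, blue), "z_map" (400x640 float32, m along the optical axis (not along the pixel's ray), 0 where there is no reading), "fov_y" (degrees; the focal length in pixels is half the picture's height over the tangent of half this angle, whatever the lens; pixels are square), "cx", "cy" (the principal point, pixels), "R" (3x3) and "t" (3): a world point X has camera coordinates R X + t. Camera axes: x right, y down, z forward; pixel columns grow to the right and rows downward; lengths in m; the calibration is good to about 2 mm. A picture is of the moment at which its call begins.
- bot.hand_in(): hands the job in, once; it reports no verdict.
The state is a dict: "t": time; "q": joint angles; "joint_vel": joint speeds; "joint_torque": joint torques, N m; "eef_pos": TCP position; "tool_rot": TCP orientation; "contact_force": force on the tool from outside, world axes, zero at the start; "torque": the same for the moment, N m; "gripper_width": opening from 0.0 (shut) to 1.0 (fully open).
Only numpy, scipy, OpenCV 4.12 (cv2) and the standard library are available. Lean on these libraries where they do the work, as an engineer would, in place of code of your own. Each camera call takes 0.05 s, during which the arm holds its last target.

## Task

The lid of the larger lunch box has only been laid on. Press it down corner by corner until all four corners have clicked home and the lid sits fully down and level. Do not touch the smaller box's lid: its food is still cooling.

Things in the scene. Friction and masses are not known exactly. Their poses are not given: they have to be found in the camera images.
- lunch_box: The larger of two rectangular lunch boxes: white tub 82 x 118 mm, rim 58 mm high, fixed to the worktop. Origin: centre of its underside; x along its short, y along its long side, z up. Its grey lid (100 x 130 mm, captive, centred on the tub) has four round press pads, 19 mm wide, centred at x = +-38, y = +-50 mm in this frame, each above a corner clip; pads stand 2 mm above the lid top.
- lid_left_half (a point): Centre of the top of the lid half on the tub's +y side, 32 mm from the lid's middle; axes as the tub's, tilting with this half. 73 mm above the worktop while loose, 62 mm with both its corners home. The lid flexes, so each corner clicks by itself: 5 to 10 N down on its pad pushes it 11 mm past its clip to a hard stop, where it stays; released before halfway it springs up. 15 N is harmless.
- lid_right_half (a point): The same for the lid half on the tub's -y side: centre of its top face, 32 mm from the lid's middle, 73 mm above the worktop while loose and 62 mm with both its corners home. Axes as the tub's, tilting with this half.
- small_lid: Flat grey lid, 80 x 90 x 4 mm, lying loose on the smaller white box (70 x 80 mm, 45 mm high, fixed), which stands to the left of the larger one, in front of the sink. Origin: centre of the plate's underside, 45 mm above the worktop; z up. Must not be touched.
Not all that is in view belongs to the job. What is shaped like the lunch_box but purple is not meant.

How it is judged:
By the outcome, as a careful person would: the job done as asked, in the order asked, and still so for the second after the job is handed in, with the robot touching nothing.
It also fails if it takes over 48 s, if anything falls off the work surface, if the arm or the gripper's body presses on something with over 40 N, if the wrist force passes 120 N, or if a joint passes its speed limit or range.

## Working session

There is one attempt and no reset: what is moved stays moved. The work goes in short steps, Python scripts to look and compute and a tool call to move; the robot and the scene stay as the last step left them, time stands still between calls to the robot, and variables do not carry over. Pictures are saved under pics/ and viewed, and the job is handed in when it is done.

Besides the shell and the picture viewer there is one more tool, called after "Emit:" as name(argument=value, ...), one argument or row to a line, values as JSON. step_arm: Moves the arm, as the interface text tells. Its arguments: {"type":"object","properties":{"targets":{"type":"array"},"newtons":{"type":"number"}},"required":["targets"]}

```bash
mkdir -p pics; ls
python3 - <<'E'
from station import bot
import cv2,pickle
o=bot.get_obs(); print(o, bot.tip_reach)
for n in ("scene","top","wrist"):
    c=bot.read_camera(n); pickle.dump(c,open(f"pics/{n}0.pkl","wb"))
    cv2.imwrite(f"pics/{n}0.png",c["frame"][:,:,::-1]); print(n,c["fov_y"],c["cx"],c["cy"],c["R"].round(3).tolist(),c["t"])
E
```

```text
pics
{'t': 0.0, 'q': array([-1.32610976,  0.47782812,  0.02233638,  1.55640026, -0.0114832 ,
        1.10926924, -0.08310022]), 'joint_vel': array([-5.91907955e-05, -1.16715747e-03,  1.99488408e-03, -5.28990817e-04,
        1.08750298e-03, -1.32020122e-03, -7.75913826e-04]), 'joint_torque': array([-1.10190049e-03, -5.96434808e+01,  1.60742797e+00, -2.81206638e+01,
        1.24648085e-02,  9.30065929e-03, -2.45097971e-05]), 'eef_pos': array([0.23305372, 0.63293932, 0.25232842]), 'tool_rot': array([ 5.66222902e-04,  8.20208098e-01,  5.72064583e-01, -6.84551099e-04]), 'contact_force': array([ 0.86567667, -1.12727328, -0.44874676]), 'torque': array([ 0.0102958 ,  0.02575607, -0.00202606]), 'gripper_width': 0.9954620250929612} 0.022
scene 56.94627905090375 320.37114174616113 196.54954651283302 [[0.486, -0.874, 0.025], [-0.418, -0.258, -0.871], [0.768, 0.413, -0.49]] [-0.46362453  0.19439446  0.62037356]
top 44.00428331712451 326.6290322923143 200.89487033888807 [[-0.005, -1.0, -0.013], [-0.998, 0.006, -0.063], [0.063, 0.012, -0.998]] [-0.2310118   0.47207339  1.32623049]
wrist 61.32937293711159 320.0501595360616 202.21731356832788 [[0.344, 0.939, -0.001], [0.9, -0.33, 0.285], [0.267, -0.099, -0.959]] [-0.67537553 -0.03740211  0.378825  ]
```

View pics/scene0.png

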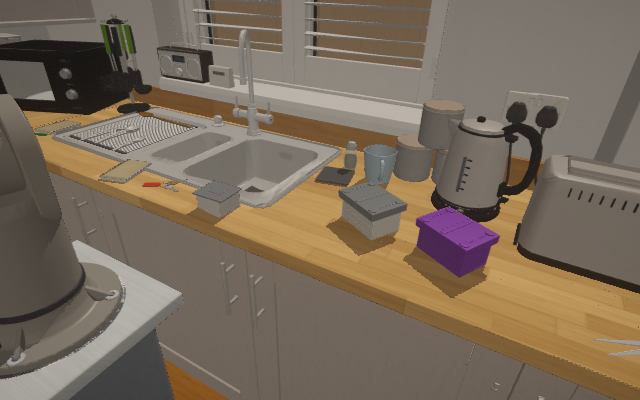

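View pics/top0.png

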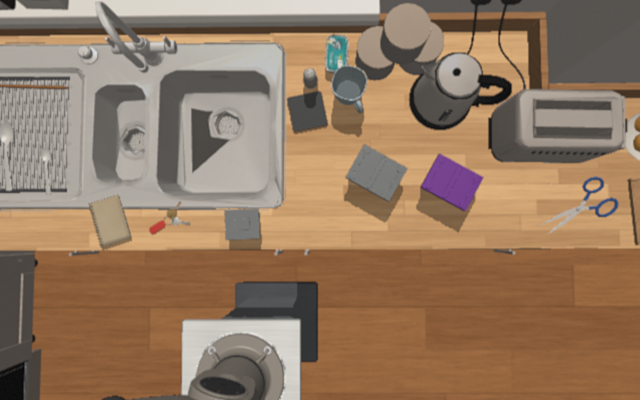

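View pics/wrist0.png

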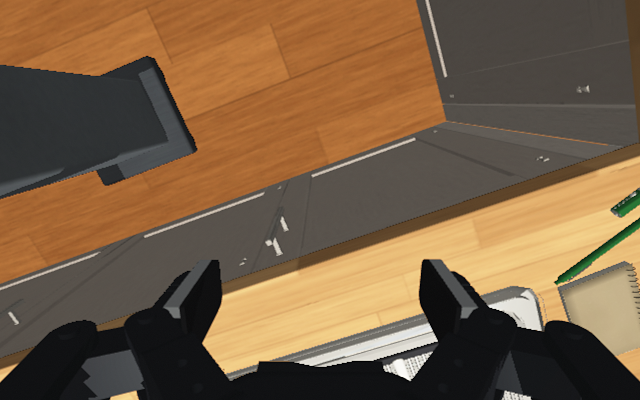

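The grey lid of the large box is at about (376,173) in the top view, and at about (373,200) in the scene view. The small box is at (242,223) in the top view, and the purple one at (452,182). Next I'll measure the lid.

```bash
cat > h.py <<'E'
import numpy as np,cv2,pickle
def cloud(c):
    f=200/np.tan(np.radians(c["fov_y"])/2); z=c["z_map"].astype(float)
    v,u=np.mgrid[0:400,0:640]
    P=np.stack([(u-c["cx"])/f*z,(v-c["cy"])/f*z,z],-1)
    return (P-c["t"])@c["R"]
def proj(c,X):
    f=200/np.tan(np.radians(c["fov_y"])/2); p=np.asarray(X)@c["R"].T+c["t"]
    return np.stack([p[...,0]/p[...,2]*f+c["cx"],p[...,1]/p[...,2]*f+c["cy"]],-1)
def lid(c,roi,lo=.066,hi=.085):
    W=cloud(c); m=np.zeros((400,640),bool); r0,r1,c0,c1=roi; m[r0:r1,c0:c1]=1
    hsv=cv2.cvtColor(c["frame"],cv2.COLOR_RGB2HSV)
    m&=(W[...,2]>lo)&(W[...,2]<hi)&(hsv[...,1]<60)
    m=m.astype(np.uint8);n,l,s,_=cv2.connectedComponentsWithStats(m); k=1+np.argmax(s[1:,4]); m=l==k
    return m,W
E
python3 - <<'E'
from h import *
for n,roi,lo,hi in (("top",(130,215,330,415),.064,.085),("scene",(170,245,330,415),.064,.09),("top",(200,245,215,270),.035,.065)):
    c=pickle.load(open(f"pics/{n}0.pkl","rb")); m,W=lid(c,roi,lo,hi)
    P=W[m]; r=cv2.minAreaRect((P[:,:2]*1000).astype(np.float32)); print(n,m.sum(),r,P[:,2].mean(),np.percentile(P[:,2],[2,25,50,75,98]))
    A=np.c_[P,np.ones(len(P))]; 
    print(np.linalg.lstsq(np.c_[P[:,:2],np.ones(len(P))],P[:,2],rcond=None)[0])
    im=c["frame"][:,:,::-1].copy(); 
    ct,_=cv2.findContours(m.astype(np.uint8),0,2); cv2.drawContours(im,ct,-1,(0,0,255),1)
    r0,r1,c0,c1=roi; cv2.imwrite(f"pics/{n}_lid{roi[2]}.png",cv2.resize(im[r0:r1,c0:c1],None,fx=6,fy=6,interpolation=0))
    W0=cloud(c); print("table",np.median(W0[190:200,290:330,2]))
E
```

```text
top 1879 ((541.0170288085938, -362.8082275390625), (128.58238220214844, 99.29551696777344), 60.450714111328125) 0.07372747196037858 [0.06825046 0.07194045 0.07371666 0.07552229 0.07901248]
[-0.00015706 -0.00074691  0.07354153]
table 0.0008778053871739695
scene 1373 ((539.6387329101562, -363.50250244140625), (131.7529296875, 101.31170654296875), 60.54725646972656) 0.07196202594504279 [0.06522134 0.07163185 0.07238641 0.07302544 0.07489668]
[0.01788785 0.00229089 0.06330062]
table -0.0004500352308080431
top 1009 ((410.65582275390625, -9.727947235107422), (80.05809783935547, 89.50749206542969), 2.2308924198150635) 0.04984905279743755 [0.04437619 0.04787043 0.04993468 0.05176175 0.05519037]
[-0.0008442  -0.00171002  0.05017738]
table 0.0008778053871739695
```

```bash
ls pics
```

```text
scene0.pkl
scene0.png
scene_lid330.png
top0.pkl
top0.png
top_lid215.png
top_lid330.png
wrist0.pkl
wrist0.png
```

```bash
cat >> h.py <<'E'
from scipy.spatial.transform import Rotation as Rn
C=np.array([.5405,-.363]); a=np.radians(60.5); yl=np.array([np.cos(a),np.sin(a)]); xl=np.array([np.sin(a),-np.cos(a)])
def pads(C=C): return {(i,j):C+i*.038*xl+j*.05*yl for i in(1,-1) for j in (1,-1)}
def totool(o,X):
    w,x,y,z=o["tool_rot"]; return Rn.from_quat([x,y,z,w]).inv().apply(np.asarray(X)-o["eef_pos"])*1000
E
python3 - <<'E'
from h import *; from station import bot
o=bot.get_obs(); print(pads())
for X in ((.5,.3),(.56,0),tuple(C)): print(X,totool(o,[*X,.2523]).round(0))
W=cloud(pickle.load(open("pics/top0.pkl","rb"))).reshape(-1,3)
S=cloud(pickle.load(open("pics/scene0.pkl","rb"))).reshape(-1,3)
A=np.vstack([W,S]); A=A[(A[:,0]>.3)&(A[:,2]<1)]
for X in ((.4,.45),(.5,.3),(.53,.15),(.56,0),(.55,-.2),*pads().values()):
    d=np.hypot(*(A[:,:2]-X).T); print(X,A[d<.1,2].max().round(3),A[d<.16,2].max().round(3))
E
```

```text
{(1, 1): array([ 0.59819469, -0.33819431]), (1, -1): array([ 0.54895234, -0.42522988]), (-1, 1): array([ 0.53204766, -0.30077012]), (-1, -1): array([ 0.48280531, -0.38780569])}
(0.5, 0.3) [-220.  366.    1.]
(0.56, 0) [-481.  525.    1.]
(np.float64(0.5405), np.float64(-0.363)) [-828.  633.    1.]
(0.4, 0.45) 0.02 0.02
(0.5, 0.3) 0.02 0.02
(0.53, 0.15) 0.019 0.055
(0.56, 0) 0.02 0.058
(0.55, -0.2) 0.08 0.084
[ 0.59819469 -0.33819431] 0.084 0.1
[ 0.54895234 -0.42522988] 0.084 0.084
[ 0.53204766 -0.30077012] 0.084 0.084
[ 0.48280531 -0.38780569] 0.084 0.084
```

View pics/top_lid330.png

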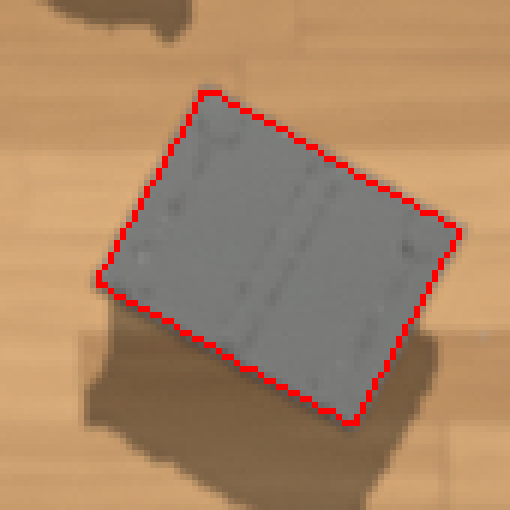

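The lid outline fits: 129x99 mm at a height of 73 mm, and the two views agree within 1.5 mm. The path there is clear, so I'm moving.

Emit:
step_arm(
  targets=[
    [-20,33,0,0,1],
    [-40,67,0,5,1],
    [-60,100,0,10,1],
    [-80,133,0,15,1],
    [-100,167,0,20,1],
    [-120,200,0,25,1],
    [-140,233,0,30,1],
    [-160,267,0,35,1],
    [-180,300,0,40,1],
    [-200,333,0,45,1],
    [-220,366,0,50,1],
    [-253,386,0,55,1],
    [-286,406,0,60,1],
    [-319,426,0,65,1],
    [-352,446,0,70,1],
    [-384,466,0,75,1],
    [-417,486,0,80,1],
    [-450,506,0,85,1],
    [-481,525,0,90,1],
  ],
)

```text
t: 1.73
eef_pos: [0.5595, -0.0016, 0.2533]
tool_rot: [-0.0, 0.984, -0.178, -0.0]
contact_force: [1.2, -0.2, 0.8]
gripper_width: -0.002
```

Emit:
step_arm(
  targets=[
    [14,34,0,2,1],
    [28,68,0,4,1],
    [42,102,0,6,1],
    [56,135,0,8,1],
    [70,168,0,10,1],
    [82,201,0,12,1],
    [94,234,0,13,1],
    [106,265,0,14,1],
    [106,265,0,14,1],
    [106,265,0,14,1],
    [106,265,0,14,1],
  ],
)

```text
t: 2.65
eef_pos: [0.5676, -0.2839, 0.2528]
tool_rot: [-0.0, 0.956, -0.294, -0.0]
contact_force: [0.2, 1.3, -0.8]
gripper_width: 0.001
```

Run:
```python
from h import *; from station import bot
o=bot.get_obs(); print(o["eef_pos"],o["tool_rot"],o["contact_force"],o["q"].round(2))
c=bot.read_camera("wrist"); pickle.dump(c,open("pics/wrist1.pkl","wb"))
im=c["frame"][:,:,::-1].copy()
for p in pads().values():
    u=proj(c,[*p,.075]); print(u); cv2.circle(im,tuple(int(v) for v in u),3,(0,0,255),1)
cv2.imwrite("pics/wrist1.png",im)
```

```text
[ 0.56756096 -0.28391883  0.25278957] [-3.61782380e-04  9.55798868e-01 -2.94020691e-01 -4.74771558e-04] [ 0.24948088  1.32234587 -0.7526834 ] [-0.11  0.48  0.67  1.69 -0.33  1.09  0.06]
[380.68645508 215.25855881]
[383.62517655 308.17799299]
[299.64310513 221.41931363]
[309.19938622 313.34559857]
```

View pics/wrist1.png

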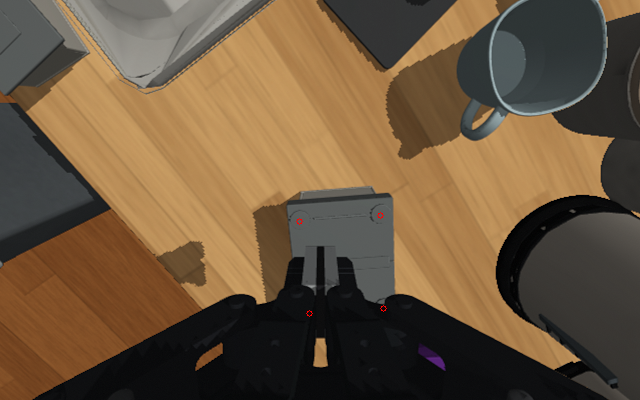

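The four predicted pad positions land on the visible pads at (300,221) and (380,215), and the other two are hidden behind the gripper. Next are the moves in tool axes.

Run:
```python
from h import *; from station import bot
o=bot.get_obs()
for k,p in pads().items(): print(k,totool(o,[*p,.097]).round(1))
```

```text
(1, 1) [ 56.2  28.8 155.8]
(1, -1) [ 64.2 128.5 155.7]
(-1, 1) [-19.6  34.9 155.8]
(-1, -1) [-11.6 134.6 155.8]
```

Emit:
step_arm(
  targets=[
    [-20,35,0,0,1],
    [-20,35,40,0,1],
    [-20,35,80,0,1],
    [-20,35,115,0,1],
    [-20,35,140,0,1],
    [-20,35,148,0,1],
    [-20,35,150,0,1],
    [-20,35,152,0,1],
    [-20,35,154,0,1],
    [-20,35,156,0,1],
    [-20,35,158,0,1],
    [-20,35,160,0,1],
    [-20,35,160,0,1],
    [-20,35,160,0,1],
  ],
)

```text
t: 3.87
eef_pos: [0.5317, -0.3025, 0.0938]
tool_rot: [0.0, 0.956, -0.294, 0.0]
contact_force: [0.1, 0.1, 0.8]
gripper_width: 0.001
```

Emit:
step_arm(
  targets=[
    [0,1,1,0,1],
    [0,1,2,0,1],
    [0,1,3,0,1],
    [0,1,3,0,1],
    [0,1,3,0,1],
  ],
)

```text
t: 4.28
eef_pos: [0.5306, -0.3034, 0.0901]
tool_rot: [0.0, 0.956, -0.294, -0.0]
contact_force: [-0.7, -0.3, 0.8]
gripper_width: 0.001
```

Run:
```python
from h import *; from station import bot
o=bot.get_obs(); print(o["eef_pos"],o["contact_force"],totool(o,[*pads()[(-1,1)],.097]).round(1))
for n in ("scene","wrist"):
    c=bot.read_camera(n); im=c["frame"][:,:,::-1]
    if n=="scene": im=cv2.resize(im[140:260,300:460],None,fx=5,fy=5)
    cv2.imwrite(f"pics/{n}2.png",im)
```

```text
[ 0.53057289 -0.30336835  0.09007149] [-0.67458305 -0.28289872  0.82651948] [-0.2 -3.  -6.9]
```

View pics/scene2.png

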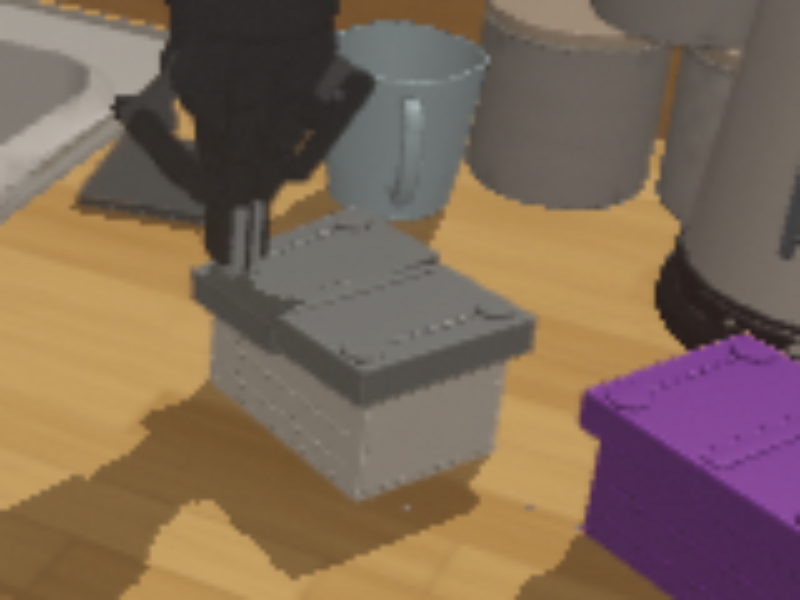

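View pics/wrist2.png

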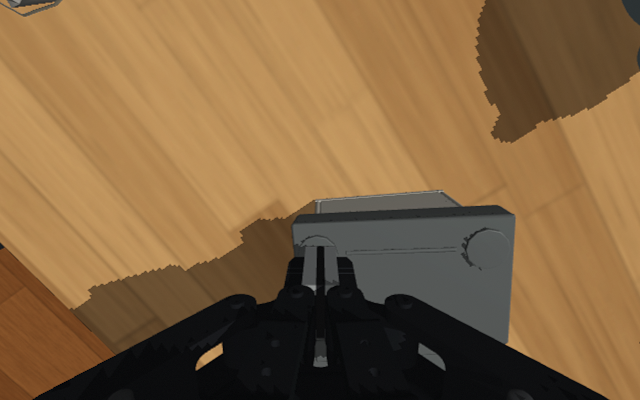

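The fingertip is on the pad, about 3 mm too far back, and that corner is already sinking. I'll correct the offset and carry on down.

Emit:
step_arm(
  targets=[
    [0,-3,1,0,1],
    [0,-3,2,0,1],
    [0,-3,3,0,1],
    [0,-3,4,0,1],
    [0,-3,4,0,1],
    [0,-3,4,0,1],
  ],
)

```text
t: 4.88
eef_pos: [0.5328, -0.3004, 0.0866]
tool_rot: [-0.0, 0.956, -0.294, 0.0]
contact_force: [-0.5, 1.2, 5.3]
gripper_width: 0.001
```

Emit:
step_arm(
  targets=[
    [0,0,1,0,1],
    [0,0,1,0,1],
    [0,0,1,0,1],
  ],
)

```text
t: 5.13
eef_pos: [0.5329, -0.3005, 0.0861]
tool_rot: [-0.0, 0.956, -0.294, 0.0]
contact_force: [-0.2, 3.6, 9.5]
gripper_width: -0.002
```

Emit:
step_arm(
  targets=[
    [0,0,0.8,0,1],
    [0,0,0.8,0,1],
    [0,0,0.8,0,1],
  ],
)

```text
t: 5.38
eef_pos: [0.533, -0.3005, 0.0858]
tool_rot: [-0.001, 0.956, -0.294, 0.0]
contact_force: [-2.4, 3.7, 13.6]
gripper_width: -0.002
```

Emit:
step_arm(
  targets=[
    [0,0,-10,0,1],
    [0,0,-35,0,1],
    [38,-3,-35,0,1],
    [76,-6,-35,0,1],
    [76,-6,-35,0,1],
    [76,-6,-20,0,1],
    [76,-6,-13,0,1],
    [76,-6,-11,0,1],
    [76,-6,-9,0,1],
    [76,-6,-7,0,1],
    [76,-6,-5,0,1],
    [76,-6,-3,0,1],
    [76,-6,-2,0,1],
    [76,-6,-2,0,1],
    [76,-6,-2,0,1],
  ],
)

```text
t: 6.63
eef_pos: [0.5986, -0.3384, 0.0866]
tool_rot: [-0.0, 0.956, -0.294, -0.0]
contact_force: [-1.1, -0.3, 1.2]
gripper_width: -0.003
```

Run:
```python
from h import *; from station import bot
o=bot.get_obs(); print(o["eef_pos"],o["contact_force"])
for k,p in pads().items(): print(k,totool(o,[*p,.086]).round(1))
```

```text
[ 0.59861912 -0.33841879  0.08664442] [-1.11769945 -0.34666777  1.17159154]
(1, 1) [-0.5  0.1  0.6]
(1, -1) [ 7.8 99.7  0.6]
(-1, 1) [-76.2   6.3   0.7]
(-1, -1) [-68.  106.    0.6]
```

Emit:
step_arm(
  targets=[
    [0,0,1,0,1],
    [0,0,2,0,1],
    [0,0,2,0,1],
    [0,0,2,0,1],
  ],
)

```text
t: 6.97
eef_pos: [0.5988, -0.3386, 0.0858]
tool_rot: [-0.0, 0.956, -0.294, 0.0]
contact_force: [-2.9, 2.1, 8.7]
gripper_width: 0.001
```

Emit:
step_arm(
  targets=[
    [0,0,0.8,0,1],
    [0,0,0.8,0,1],
    [0,0,0.8,0,1],
  ],
)

```text
t: 7.22
eef_pos: [0.5989, -0.3387, 0.0855]
tool_rot: [-0.0, 0.956, -0.294, 0.0]
contact_force: [-4.9, 2.8, 13.3]
gripper_width: -0.001
```

Hard stop again. Next is the -y half, (+x,-y) pad first.

Emit:
step_arm(
  targets=[
    [0,0,-10,0,1],
    [0,0,-35,0,1],
    [3,33,-35,0,1],
    [5,66,-35,0,1],
    [8,100,-35,0,1],
    [8,100,-35,0,1],
    [8,100,-20,0,1],
    [8,100,-13,0,1],
    [8,100,-11,0,1],
    [8,100,-9,0,1],
    [8,100,-7,0,1],
    [8,100,-5,0,1],
    [8,100,-3,0,1],
    [8,100,-2,0,1],
    [8,100,-1,0,1],
    [8,100,-1,0,1],
    [8,100,-1,0,1],
  ],
)

```text
t: 8.63
eef_pos: [0.5497, -0.4252, 0.0861]
tool_rot: [-0.001, 0.956, -0.294, 0.0]
contact_force: [-1.3, 3.5, 9.1]
gripper_width: -0.002
```

Emit:
step_arm(
  targets=[
    [0,0,0.8,0,1],
    [0,0,0.8,0,1],
    [0,0,0.8,0,1],
  ],
)

```text
t: 8.88
eef_pos: [0.5498, -0.4252, 0.0858]
tool_rot: [-0.001, 0.956, -0.294, 0.001]
contact_force: [-2.9, 4.2, 13.2]
gripper_width: 0.001
```

Last pad: shift (-76, +6).

Emit:
step_arm(
  targets=[
    [0,0,-10,0,1],
    [0,0,-35,0,1],
    [-38,3,-35,0,1],
    [-76,6,-35,0,1],
    [-76,6,-35,0,1],
    [-76,6,-20,0,1],
    [-76,6,-13,0,1],
    [-76,6,-11,0,1],
    [-76,6,-9,0,1],
    [-76,6,-7,0,1],
    [-76,6,-5,0,1],
    [-76,6,-3,0,1],
    [-76,6,-2,0,1],
    [-76,6,-1,0,1],
    [-76,6,-1,0,1],
    [-76,6,-1,0,1],
  ],
)

```text
t: 10.22
eef_pos: [0.4832, -0.3881, 0.0855]
tool_rot: [-0.0, 0.956, -0.294, 0.0]
contact_force: [-1.5, 0.8, 4.6]
gripper_width: -0.0
```

Emit:
step_arm(
  targets=[
    [0,0,1,0,1],
    [0,0,1,0,1],
    [0,0,1,0,1],
  ],
)

```text
t: 10.47
eef_pos: [0.4832, -0.3881, 0.0851]
tool_rot: [-0.0, 0.956, -0.294, 0.0]
contact_force: [-3.7, 2.7, 11.9]
gripper_width: 0.001
```

Emit:
step_arm(
  targets=[
    [0,0,-20,0,1],
    [0,0,-60,0,1],
    [0,0,-100,0,1],
    [0,0,-140,0,1],
    [15,-30,-165,0,1],
    [30,-60,-165,0,1],
    [30,-95,-165,0,1],
    [30,-130,-165,0,1],
    [30,-165,-165,0,1],
    [30,-200,-165,0,1],
    [30,-220,-165,0,1],
    [30,-220,-165,0,1],
    [30,-220,-165,0,1],
  ],
)

```text
t: 11.55
eef_pos: [0.6322, -0.221, 0.2484]
tool_rot: [-0.0, 0.956, -0.293, -0.0]
contact_force: [-0.8, 0.0, 0.0]
gripper_width: 0.001
```

Run:
```python
from h import *; from station import bot
o=bot.get_obs(); print(o["t"],o["eef_pos"],o["contact_force"])
for n in ("scene","top","wrist"):
    c=bot.read_camera(n); pickle.dump(c,open(f"pics/{n}3.pkl","wb")); im=c["frame"][:,:,::-1]
    W=cloud(c)
    for k,p in {**pads(),**{('half',j):C+j*.032*yl for j in(1,-1)}}.items():
        q=proj(c,[*p,.063]); m=np.hypot(*(np.moveaxis(W[...,:2],-1,0)-p[:,None,None]))<.009
        z=W[m][:,2]; print(n,k,q.round(),len(z),np.median(z).round(4) if len(z) else None)
    if n=="scene": im=cv2.resize(im[140:260,300:460],None,fx=5,fy=5)
    cv2.imwrite(f"pics/{n}3.png",im)
c0=pickle.load(open("pics/top0.pkl","rb")); c=pickle.load(open("pics/top3.pkl","rb"))
for cc in (c0,c):
    m,W=lid(cc,(200,245,215,270),.035,.065); print(m.sum(),cv2.minAreaRect((W[m][:,:2]*1000).astype(np.float32)))
```

```text
11.55 [ 0.63223324 -0.22100137  0.24844627] [-0.76894147  0.04524461  0.01838668]
scene (1, 1) [371. 187.] 20 0.0628
scene (1, -1) [398. 205.] 37 0.0626
scene (-1, 1) [345. 194.] 82 0.0233
scene (-1, -1) [372. 214.] 130 0.023
scene ('half', 1) [363. 194.] 22 0.0614
scene ('half', -1) [380. 206.] 26 0.0612
top (1, 1) [366. 151.] 37 0.0647
top (1, -1) [400. 169.] 37 0.0647
top (-1, 1) [352. 176.] 42 0.0636
top (-1, -1) [386. 195.] 39 0.065
top ('half', 1) [365. 167.] 39 0.063
top ('half', -1) [387. 179.] 36 0.0625
wrist (1, 1) [357. 290.] 89 0.0631
wrist (1, -1) [362. 370.] 0 None
wrist (-1, 1) [283. 296.] 56 0.0195
wrist (-1, -1) [294. 374.] 0 None
wrist ('half', 1) [322. 308.] 0 None
wrist ('half', -1) [326. 359.] 94 0.0618
1009 ((410.65582275390625, -9.727947235107422), (80.05809783935547, 89.50749206542969), 2.2308924198150635)
334 ((395.6930236816406, -42.34782409667969), (46.1525764465332, 90.34776306152344), 54.6683235168457)
```

View pics/scene3.png

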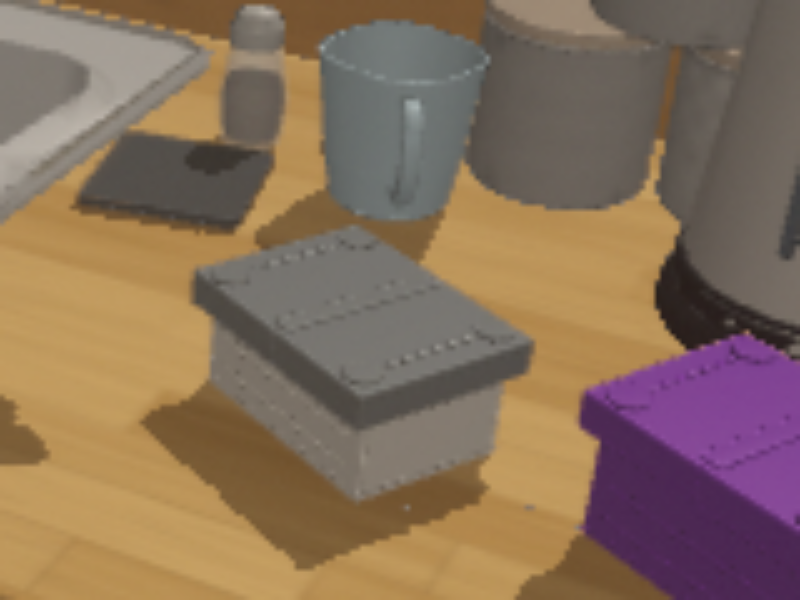

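View pics/wrist3.png

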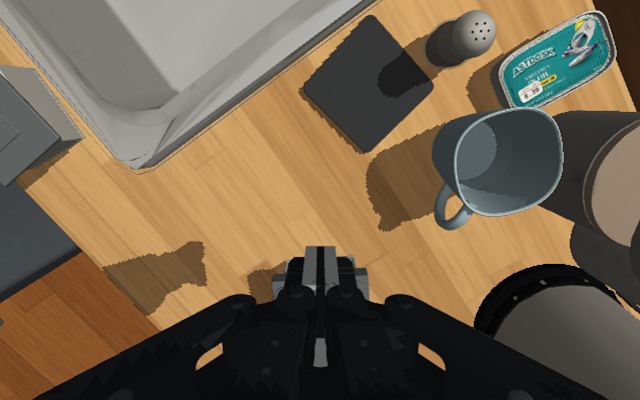

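Run:
```python
from h import *; from station import bot
a,b=[pickle.load(open(f"pics/scene{i}.pkl","rb")) for i in (0,3)]
d=cv2.absdiff(a["frame"],b["frame"]).max(-1)[175:220,190:245]; print((d>40).sum())
z=np.abs(a["z_map"]-b["z_map"])[175:220,190:245]; print(np.percentile(z,[50,95]))
for i,c in((0,a),(3,b)):
    m,W=lid(c,(175,220,190,245),.043,.062); print(m.sum(),cv2.minAreaRect((W[m][:,:2]*1000).astype(np.float32)))
cv2.imwrite("pics/s.png",np.hstack([cv2.resize(c["frame"][160:230,180:260,::-1],None,fx=5,fy=5) for c in(a,b)]))
```

```text
0
[0.00170314 0.00552218]
619 ((408.8852233886719, -11.83065414428711), (81.48434448242188, 92.23603057861328), 3.3286280632019043)
622 ((408.89654541015625, -10.279960632324219), (80.62801361083984, 92.8252944946289), 1.3795104026794434)
```

View pics/s.png

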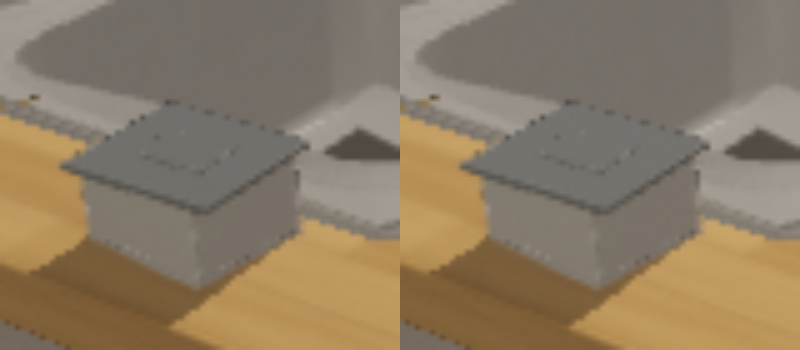

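The small lid looks the same before and after. All four pads are down and nothing is touching, so I'm handing in.

```bash
python3 -c "
from station import bot
print(bot.hand_in())"
```

```text
the job is handed in; nothing more can be done
None
```

I pressed all four corner pads of the larger lunch box's lid down to their hard stops with the closed fingertips, using about 12–14 N on each. Then I backed the arm off and handed the job in at about 12 s.

- **Lid height:** in the last top view the four pads are at 63.6–65.0 mm (64 mm expected). The two lid halves are at 62.5 and 63.0 mm (62 mm expected), so the lid is down and level.
- **Scene camera:** it gives 61.4 and 61.2 mm for the two halves and about 63 mm for the two far pads. Its median heights at the two near pads (23 mm) aren't usable, because they pick up the tub wall and worktop below the lid edge.
- **Wrist camera:** its view was mostly blocked by the gripper, so only two of its points were usable. Those read 63.1 mm on a pad and 61.8 mm on the -y lid half.
- **Small lid:** it has not moved, with no differing pixels in the scene view before and after. The arm hid it in the final top view, so I could not check it there.
- **First corner:** I started about 3 mm off-centre on that pad and corrected it before pressing to the stop.

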